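Set the mast of a recipe stand at its length mark and lock it with the cam lever

TASK

Take the long mast out of the oak rest and push it down into the upright tube of the recipe stand until the dark ring on it is level with the top of the tube's collar. It would drop if let go, so keep hold of the mast at that height while you swing the cam lever round clockwise to its stop, and finish still gripping the locked mast, the ring still level with the collar. Leave the short mast in the rest and the other things on the island where they are.

Things in the scene. Friction and masses are not known exactly. Their poses are not given: they have to be found in the camera images.
- mast: the long mast: plain round aluminium rod, 12 mm in diameter, 150 mm long, 0.06 kg, its foot tapered over 3 mm to 8 mm, a card slit in its top; it stands upright and loose in one of the two holes of the oak rest (which one varies), foot 10 mm above the table. Origin: centre of the foot's underside; z up the rod
- mark (a point): centre of the length mark, a dark turned ring 3 mm wide round the long mast, on its axis 92 mm above its foot, 58 mm below its top. Grip the mast with the fingertips 5 to 12 mm above this ring: in the stand they are then just clear of the collar and level with the thumb plate of the lever
- short_mast: the short spare mast in the other hole of the rest: the same rod 90 mm long, without a ring; it stays there. Origin: centre of its foot, z up the rod
- rest: oak block 58 mm (x) by 130 mm (y) by 62 mm high, does not move; two upright holes 14 mm wide and 52 mm deep at x = 0, y = +32 mm and -32 mm. Origin: centre of its underside
- stand: recipe stand, fixed: round foot 120 mm wide, upright tube 23 mm wide, topped by the collar, a knurled cam ring 36 mm wide, 18 mm high. Origin: centre of the foot's underside, under the bore; z up. From the origin, the lever points at 240 degrees from +x (counter-clockwise from above) when open, at 180 degrees when closed
- collar (a point): centre of the bore's mouth, level with the collar's top, 125 mm above the table; axes as the stand's. The bore is 14 mm wide (1 mm of play all round the mast), with a cone 3 mm wide and deep at the mouth; it ends 10 mm above the table, 23 mm below the mast's foot when the ring is level with the collar
- ring (a joint): turn of the cam ring with its lever: 0 to 0.1 rad (open) at the start, 1.047 rad fully closed at the stop, growing clockwise seen from above. The ring is eccentric (its axis lies 2.6 mm beside the bore) and jams the mast sideways against the tube over the last part of its swing; it turns with about 0.03 N m, stiffer at the end, and stays where it is left
- lever (a point): middle of the lever's upright thumb plate: a radial plate 6 mm thick, 16 to 38 mm from the bore's axis, from the collar's top to 28 mm above it (this point: 27 mm from the axis, 12 mm above the collar). It turns nearly about the bore: a finger beside the mast meets its face when the gripper, holding the mast, turns clockwise about the mast, which may turn too
- pepper_grinder: glass pepper grinder with a black head, 48 mm wide, 135 mm high, loose bystander. Origin: centre of its underside
- spice_jar: spice jar with a lid, 45 mm wide, 106 mm high, loose bystander. Origin: centre of its underside
- tuna_tin: flat tin, 86 mm wide, 40 mm high, loose bystander. Origin: centre of its underside
There are look-alikes about, which are no part of the job. What is shaped like the rest but blue or purple is not meant.

How it is judged:
By the outcome, as a careful person would: the job done as asked, in the order asked, and still so for the second after the job is handed in, while the arm keeps its last pose, push and grip.
It also fails if it takes over 48 s, if anything falls off the work surface, if the arm or the gripper's body presses on something with over 40 N, if the wrist force passes 120 N, or if a joint passes its speed limit or range.

ROBOT

A 6-joint arm with a two-finger parallel gripper is mounted at the origin on the work surface; the furniture and walls round the work are solid. World frame = base frame: x ahead of the robot, y to its left, z up, the work surface at z = 0. Lengths are in mm, angles in rad, forces in N, time in s.
With the tool pointing down it reaches from about 225 to 875 mm from the base axis. Payload 3.4 kg.
Tool frame: the origin (TCP) lies on the front face of the gripper's body, between the roots of the fingers; the fingertips stand 73 mm ahead of it and the grasp point (between the pads) lies 54 mm ahead of it (arm.pinch_z is the distance from the TCP to the grasp point, in mm); z points along the fingers, y is the line along which they close (so a half turn about z gives the same grasp; the last joint's range is limited). The gripper opens to 85 mm and grips with 20 to 120 N. Pads are 22 mm wide; open, the fingers measure 114 mm over their backs; the gripper's body (76 mm by 85 mm) begins 54 mm behind the grasp point. The pads swing forward as they close: fully open they stand 13 mm farther back than shut.
Start: joints at [1.05, 0.276, 1.505, -0, 1.361, -0.121], TCP at [223.826, 529.676, 303.928] pointing down, gripper open.
Joint ranges: [-2.89, 2.89], [-0.75, 2.08], [0.22, 2.7], [-1.18, 4.32], [0.11, 2.71], [-2.7, 2.7]. Speed limits (rad/s): [2.57, 2.57, 3.14, 3.14, 3.14, 3.14].

INTERFACE

Orientations are given as a unit quaternion [x, y, z, w].
In Python, from plant import arm gives the robot as it stands.
- The arm moves only by the tool carry_out, never from a script. Its argument "targets" is a list of rows, each a list of 6 numbers: the shift along the tool's x, y, z in mm, then the turn, a rotation vector about the tool's x, y, z in degrees. In form: [[dx, dy, dz, rx, ry, rz], ...]. A call has 1 to 12 rows; each row is the pose to reach, as a shift and turn from the pose commanded when the call began, along the tool's axes at that moment; what a row does not reach only later rows make up. A row lasts 1/8 s, in which the tool goes at most 62.5 mm and 10.7 degrees, less where a joint would pass 70% of its speed; a pose out of reach is approached as far as the arm can. A call with a gripper value outside its range is refused whole. "claw" is the finger opening in mm, from 0 to 85.4, set as the call begins (left out, the last holds). The fingers move at their own pace and stop on an object; "force" is the grip in N (left out, the last holds). Time passes only in rows, so rows that repeat a pose let the fingers close. It gives the time, the measured TCP pose, the force, the opening and the grip force at its end, in the units of the state.
- arm.get_obs(): the state, without advancing time (a new reading comes with each control period).
- arm.read_camera(name): name is "side" or "top"; returns the picture (480x640x3 uint8, red, green, blue); there is no depth.
- arm.camera_params(name): a dict with "fx", "fy", "cx", "cy" (pixels), "view" (4x4, takes a point from world to camera coordinates). Camera axes: x right, y down, z forward; pixel columns grow to the right and rows downward; lengths in mm; the calibration is good to about 2 mm. A picture is of the moment at which its call begins. camera_params takes no time and is no camera call.
- arm.job_done(): hands the job in; it is judged then, once.
The state is a dict: "t": time; "joint_pos": joint angles; "joint_vel": joint speeds; "tau": joint torques, N m; "position": TCP position; "ee_rot": TCP orientation; "force": force on the tool from outside, world axes, zero at the start; "moment": the same for the moment, N m; "width": finger opening in mm; "grip_force": force on a finger pad.
Only numpy, scipy, OpenCV 4.12 (cv2) and the standard library are available. Lean on these libraries where they do the work, as an engineer would, in place of code of your own. Each camera call takes 0.05 s, during which the arm holds its last target. There are 200 camera calls.

## Working session

There is one attempt and no reset: what is moved stays moved. The work goes in short steps, Python scripts to look and compute and a tool call to move; the robot and the scene stay as the last step left them, time stands still between calls to the robot, and variables do not carry over. Pictures are saved under pics/ and viewed, at most 10 in all, crops included, and the job is handed in when it is done.

Besides the shell and the picture viewer there is one more tool, called in YAML: its name, and indented under it one key for each argument. carry_out: Moves the arm, as the interface text tells. Its arguments: {"type":"object","properties":{"targets":{"type":"array","items":{"type":"array","items":{"type":"number"}}},"claw":{"type":"number"},"force":{"type":"number"}},"required":["targets"]}

```bash
mkdir -p pics; python3 - <<'E'
from plant import arm
import cv2,numpy as np
for n in("side","top"):
    cv2.imwrite(f"pics/{n}0.png",arm.read_camera(n)[:,:,::-1]);p=arm.camera_params(n);print(n,p["fx"],p["fy"],p["cx"],p["cy"]);print(np.round(p["view"],3))
o=arm.get_obs();print(o["t"],o["position"],o["ee_rot"],o["width"])
E
```

```text
side 577.0334307648636 577.0334307648636 323.7264616618612 226.67660328418492
[[-9.140000e-01 -4.050000e-01 -1.800000e-02  4.208850e+02]
 [-1.330000e-01  3.430000e-01 -9.300000e-01  1.438880e+02]
 [ 3.830000e-01 -8.470000e-01 -3.670000e-01  1.347433e+03]
 [ 0.000000e+00  0.000000e+00  0.000000e+00  1.000000e+00]]
top 550.9953632357089 550.9953632357089 322.38108641248 242.1748019841815
[[-2.200000e-02 -1.000000e+00  2.200000e-02  4.996100e+01]
 [-9.910000e-01  1.900000e-02 -1.350000e-01  4.235040e+02]
 [ 1.350000e-01 -2.400000e-02 -9.910000e-01  1.180195e+03]
 [ 0.000000e+00  0.000000e+00  0.000000e+00  1.000000e+00]]
0.1 [223.64014509 529.33410893 303.11393059] [ 1.98561218e-01  9.80088127e-01 -8.02428138e-04 -2.47522038e-04] 85.11117587774585
```

View pics/side0.png

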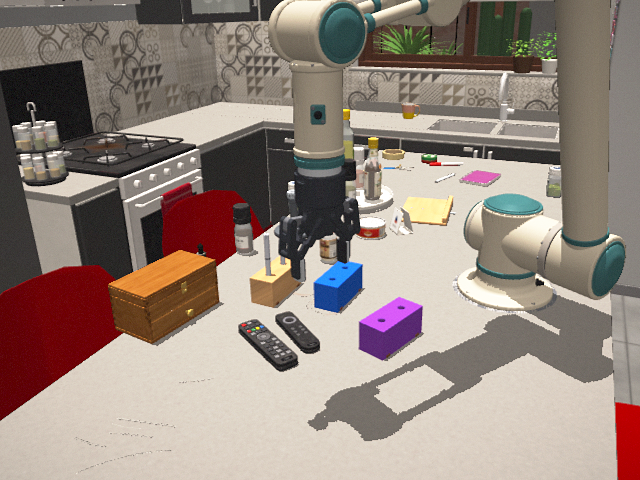

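View pics/top0.png

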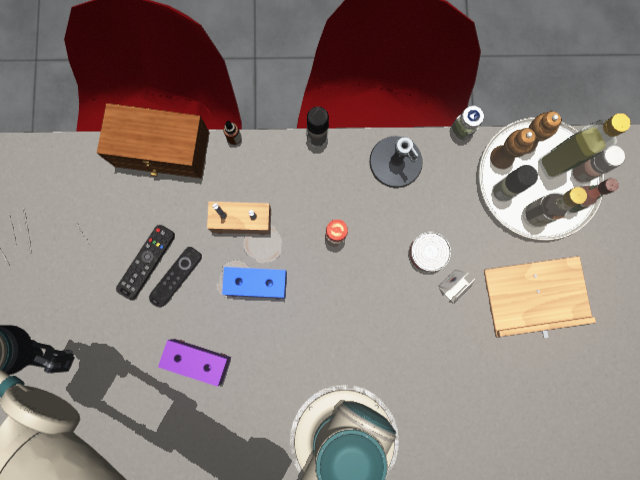

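Top picture: the oak rest is at about (238,217), with a long mast at (218,210) and a short one at (252,215). The stand is at (397,160), with its collar at (404,146). The blue (254,283) and purple (194,362) blocks are look-alikes. The side picture shows the masts at (267,250) and (283,260), but the gripper hides the stand. Next is an enlarged composite.

```bash
python3 - <<'E'
import cv2,numpy as np
s=cv2.imread("pics/side0.png");t=cv2.imread("pics/top0.png")
z=lambda i,u,v,w,h,k:cv2.resize(i[v:v+h,u:u+w],None,fx=k,fy=k,interpolation=cv2.INTER_CUBIC)
a=z(s,240,225,75,100,6)  # 450x600
b=z(t,200,190,80,60,4) # 320x240
c=z(t,365,125,64,70,5) # 320x350
out=np.zeros((600,780,3),np.uint8);out[:,:450]=a;out[:240,455:775]=b;out[245:595,455:775]=c
cv2.imwrite("pics/crop0.png",out)
E
```

```text
(no output)
```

View pics/crop0.png

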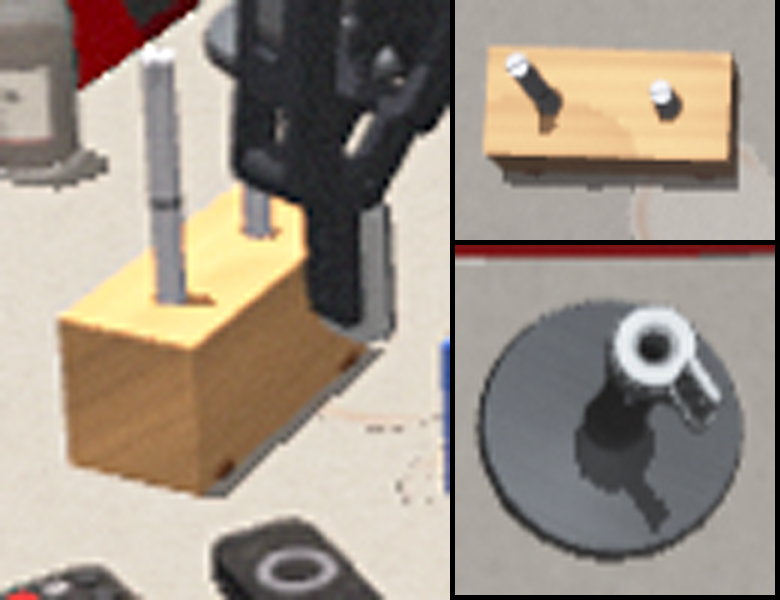

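Crop: the long mast (with the ring) stands in the left hole. Its side pixels are top (266.2,233.7), ring (267.5,258.8) and base (268.7,274.7), and its top-view tip is (215.5,206.5). The bore mouth is at (405,145.4) in the top view, and the lever runs from there down-right to (415,156). Candidates: oak rest (238,217) chosen, blue (254,283) and purple (194,362) rejected, short mast (252,215) rejected because it has no ring.

```bash
cat > h.py <<'E'
from plant import arm
import numpy as np
from scipy.optimize import least_squares
from scipy.spatial.transform import Rotation as R
P={n:arm.camera_params(n) for n in("side","top")}
def proj(n,X):
    p=P[n];c=np.array(p["view"])[:3]@np.append(X,1)
    return np.array([p["fx"]*c[0]/c[2]+p["cx"],p["fy"]*c[1]/c[2]+p["cy"]])
def tri(px):
    r=least_squares(lambda X:np.concatenate([proj(n,X)-q for n,q in px.items()]),[500,100,80]);return r.x,abs(r.fun).max()
def onz(n,q,z):
    return np.append(least_squares(lambda x:proj(n,[*x,z])-q,[500,0]).x,z)
def tool(X):  # world point in tool frame
    o=arm.get_obs();return R.from_quat(o["ee_rot"]).inv().apply(np.array(X)-o["position"])
E
python3 - <<'E'
from h import *
print("top",tri({"side":(266.2,233.7),"top":(215.5,206.5)}))
print("top z160", onz("top",(215.5,206.5),160),onz("side",(266.2,233.7),160))
print("ring side@102",onz("side",(267.5,258.8),102),"base@62",onz("side",(268.7,274.7),62))
print("hole top",onz("top",(224.5,216.7),62))
for q in [(486,46),(730,53),(732,160),(486,156)]: print("rest",onz("top",((q[0]-455)/4+200,q[1]/4+190),62))
print("shorttop",onz("top",((661-455)/4+200,92/4+190),100))
print("collar",onz("top",(405,145.4),125),"foot",onz("top",(396.4,161.8),8))
print("lever tip",onz("top",((712-455)/5+365,(393-245)/5+125),153),"in",onz("top",((684-455)/5+365,(358-245)/5+125),153))
print(onz("top",(317.5,122),135),onz("top",(337,230),100),onz("top",(431,252),40))
o=arm.get_obs();print(R.from_quat(o["ee_rot"]).as_matrix().round(4),tool([0,0,0]))
E
```

```text
top (array([481.3572695 , 252.59036215, 162.1727664 ]), np.float64(0.45600292815305465))
top z160 [481.04422269 252.6187294  160.        ] [485.29890821 247.81872782 160.        ]
ring side@102 [482.93185984 252.68472503 102.        ] base@62 [483.18669087 251.14963019  62.        ]
hole top [478.68331009 250.11495595  62.        ]
rest [512.40870124 285.94548556  62.        ]
rest [506.33708408 155.52230461  62.        ]
rest [448.17248981 154.95932469  62.        ]
rest [452.72091475 285.57386513  62.        ]
shorttop [478.39216395 188.5734971  100.        ]
collar [ 610.38717548 -131.86662406  125.        ] foot [ 609.06542532 -132.08244288    8.        ]
lever tip [ 582.01194377 -148.96315216  153.        ] in [ 596.75328614 -138.26824622  153.        ]
[659.67689786  48.59701568 135.        ] [439.52286086  12.3204118  100.        ] [ 396.81286161 -194.18854923   40.        ]
[[-9.211e-01  3.892e-01 -8.000e-04]
 [ 3.892e-01  9.211e-01 -1.500e-03]
 [ 2.000e-04 -1.700e-03 -1.000e+00]] [-7.00578712e-02 -5.74131228e+02  3.04073834e+02]
```

carry_out:
  targets:
    - [-60,-27,0,0,0,-2]
    - [-120,-54,0,0,0,-5]
    - [-180,-81,0,0,0,-8]
    - [-240,-108,0,0,0,-11]
    - [-300,-134,0,0,0,-13]
    - [-345,-154.6,0,0,0,-13]
    - [-345,-154.6,0,0,0,-13]
    - [-345,-154.6,0,0,0,-13]
  claw: 50
  force: 40

```text
t: 1.1
position: [481.1, 252.9, 303.4]
ee_rot: [0.087, 0.996, 0.0, -0.001]
force: [-1.6, 0.1, 0.4]
width: 50.0
grip_force: 0.0
```

```bash
python3 - <<'E'
from h import *
import cv2
s=arm.read_camera("side")[:,:,::-1];t=arm.read_camera("top")[:,:,::-1]
cv2.imwrite("pics/side1.png",s);cv2.imwrite("pics/top1.png",t)
z=lambda i,u,v,w,h,k:cv2.resize(i[v:v+h,u:u+w],None,fx=k,fy=k,interpolation=cv2.INTER_CUBIC)
print(proj("side",[610,-132,125]),proj("side",[481.5,252.5,130]))
u,v=proj("side",[610,-132,125]).astype(int)
out=np.zeros((600,800,3),np.uint8);out[:,:400]=z(s,u-33,v-40,66,100,6)[:,:400] if 0 else cv2.resize(s[v-45:v+75,u-40:u+40],(400,600),interpolation=cv2.INTER_CUBIC);out[:,400:]=cv2.resize(s[190:310,225:305],(400,600),interpolation=cv2.INTER_CUBIC)
cv2.imwrite("pics/crop1.png",out);print(u-40,v-45)
o=arm.get_obs();print(o["t"],o["position"],o["width"],R.from_quat(o["ee_rot"]).as_matrix().round(4).tolist())
E
```

```text
[293.80398178 192.03603155] [267.42057732 247.30037974]
253 147
1.2 [480.36038652 253.91465859 303.68434061] 50.11102158614916 [[-0.9853, 0.1707, -0.0012], [0.1707, 0.9853, 0.0005], [0.0012, 0.0002, -1.0]]
```

View pics/crop1.png

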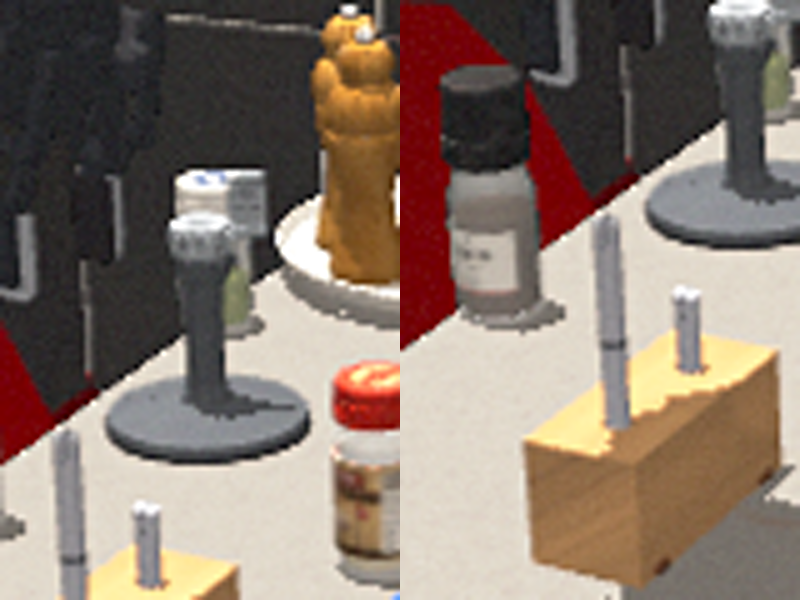

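The left crop shows the collar top at side px (293,191.4) and the lever plate at about (302,187). In the right crop the mast tip is at (266.2,233.6) and the ring at (267.6,258.6). All of this agrees with the estimates, so I'll descend and grip.

carry_out:
  targets:
    - [0,-0.6,40,0,0,0]
    - [0,-0.6,80,0,0,0]
    - [0,-0.6,105,0,0,0]
    - [0,-0.6,120,0,0,0]
    - [0,-0.6,120,0,0,0]
    - [0,-0.6,120,0,0,0]

```text
t: 1.95
position: [481.8, 253.1, 185.0]
ee_rot: [0.086, 0.996, 0.001, 0.001]
force: [0.5, -0.2, 0.0]
width: 50.1
grip_force: 0.0
```

carry_out:
  targets:
    - [0,0,0,0,0,0]
    - [0,0,0,0,0,0]
    - [0,0,0,0,0,0]
    - [0,0,0,0,0,0]
    - [0,0,0,0,0,0]
    - [0,0,0,0,0,0]
  claw: 4
  force: 40

```text
t: 2.7
position: [481.7, 252.0, 184.6]
ee_rot: [0.086, 0.996, -0.0, 0.001]
force: [0.7, -2.4, 4.5]
width: 10.8
grip_force: 39.0
```

```bash
python3 - <<'E'
from h import *
import cv2
s=arm.read_camera("side")[:,:,::-1];t=arm.read_camera("top")[:,:,::-1]
cv2.imwrite("pics/side2.png",s)
out=np.zeros((600,800,3),np.uint8);out[:,:400]=cv2.resize(s[190:310,225:305],(400,600),interpolation=cv2.INTER_CUBIC);out[:350,400:]=cv2.resize(t[125:195,365:445],(400,350),interpolation=cv2.INTER_CUBIC)
t0=cv2.imread("pics/top0.png");out[350:,400:]=cv2.resize(t0[135:165,390:438],(400,250),interpolation=cv2.INTER_CUBIC)
cv2.imwrite("pics/crop2.png",out)
o=arm.get_obs();print(o["t"],o["position"],o["width"],o["force"])
E
```

```text
2.8 [481.69192333 252.03867036 184.67267537] 11.167940936796121 [-0.61006084 -1.6596364   6.53623546]
```

View pics/crop2.png

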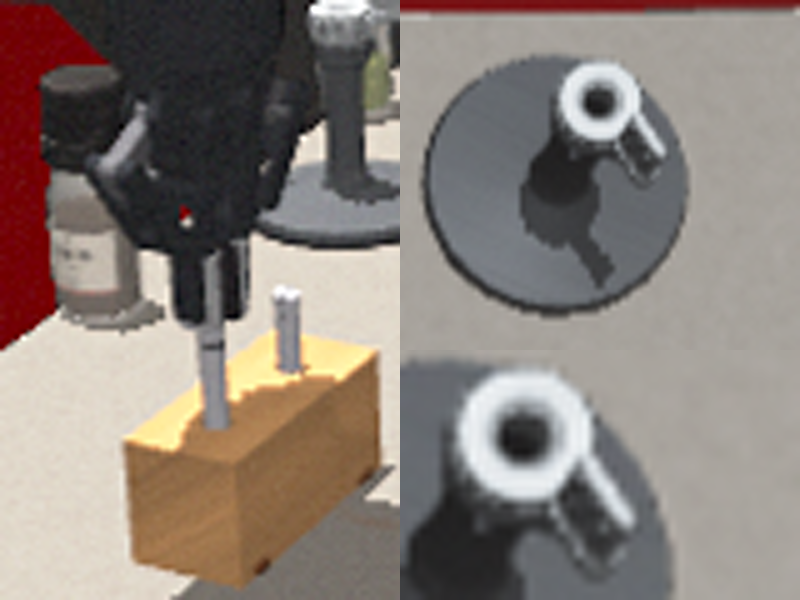

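The grip holds: 11 mm opening, 39 N. The fingertips are about 9–10 mm above the ring at (213,345) in the crop. The lever plate in the top view points at about 211–216°. I'll lift now.

carry_out:
  targets:
    - [0,0,-12,0,0,0]
    - [0,0,-30,0,0,0]
    - [0,0,-50,0,0,0]
    - [0,0,-80,0,0,0]
    - [0,0,-115,0,0,0]
    - [0,0,-150,0,0,0]
    - [0,0,-150,0,0,0]

```text
t: 3.68
position: [482.4, 253.2, 337.1]
ee_rot: [0.086, 0.996, 0.002, 0.003]
force: [0.3, 0.5, -1.5]
width: 11.1
grip_force: 39.1
```

```bash
python3 - <<'E'
from h import *
c,e=tri({"side":(293,191.4),"top":(405,145.3)});print(c,e)
for q in [(416.6,155.6),(412.2,148.2)]:
    w=onz("top",q,153)-c; print(w,np.degrees(np.arctan2(w[1],w[0]))%360)
o=arm.get_obs();print(o["t"],o["position"],o["width"],o["force"],R.from_quat(o["ee_rot"]).as_matrix().round(4).tolist())
print(tool([610,-132,330]))
E
```

```text
[ 610.69111969 -131.29492065  126.78568239] 0.45283614886460555
[-30.76279231 -17.97955514  26.21431761] 210.30448536892058
[-15.23109745  -9.75526205  26.21431761] 212.63887935189544
3.675 [482.42525568 253.17854405 337.11747289] 11.091500184784174 [ 0.28880124  0.49577169 -1.51642138] [[-0.9851, 0.172, 0.0062], [0.172, 0.9851, 0.0033], [-0.0056, 0.0043, -1.0]]
[-191.88688014 -357.52463819    6.6364845 ]
```

carry_out:
  targets:
    - [-15,-30,0,0,0,-1]
    - [-42,-78,0,0,0,-2]
    - [-70,-129,0,0,0,-4]
    - [-98,-180,0,0,0,-6]
    - [-126,-232,0,0,0,-8]
    - [-153,-283,0,0,0,-10]
    - [-175,-323,0,0,0,-10]
    - [-188,-347,0,0,0,-10]
    - [-193,-356,0,0,0,-10]
    - [-193,-356,0,0,0,-10]
    - [-193,-356,0,0,0,-10]
    - [-193,-356,0,0,0,-10]

```text
t: 5.18
position: [609.9, -130.1, 334.2]
ee_rot: [-0.002, 1.0, 0.0, 0.0]
force: [0.4, 0.1, 0.3]
width: 10.9
grip_force: 39.1
```

```bash
python3 - <<'E'
from h import *
import cv2
s=arm.read_camera("side")[:,:,::-1];t=arm.read_camera("top")[:,:,::-1]
cv2.imwrite("pics/side3.png",s);cv2.imwrite("pics/top3.png",t)
out=np.zeros((600,800,3),np.uint8);out[:,:400]=cv2.resize(s[100:220,255:335],(400,600),interpolation=cv2.INTER_CUBIC);out[:400,400:]=cv2.resize(t[105:185,365:445],(400,400),interpolation=cv2.INTER_CUBIC)
cv2.imwrite("pics/crop3.png",out)
o=arm.get_obs();print(o["t"],o["position"],o["width"],o["force"],R.from_quat(o["ee_rot"]).as_matrix().round(4).tolist())
E
```

```text
5.275 [ 610.07217895 -130.51101052  334.24399981] 10.954302487959627 [-0.53273413  0.37418067 -0.45180038] [[-1.0, -0.0029, 0.0005], [-0.0029, 1.0, 0.0001], [-0.0005, 0.0001, -1.0]]
```

View pics/crop3.png

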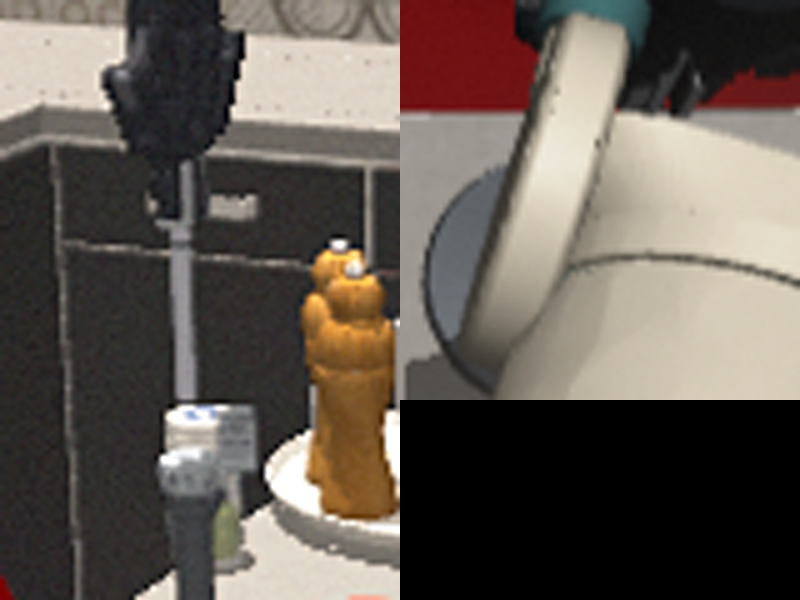

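Side crop: the mast hangs above the collar. Ring at px (291.0,147.6), foot at about (292.4,180.5), collar top at (293,191.4). The arm hides the collar in the top view.

```bash
python3 - <<'E'
from h import *
import cv2
for z in (252,160): print(proj("side",[610.1,-130.5,z]), [least_squares(lambda k:(proj("side",[610.1,-130.5,k[0]])-q)[1:],[z]).x for q in [(291,147.6),(292.4,180.5),(288,144)]])
print(proj("side",[610.5,-131.5,125]))
s=cv2.imread("pics/side3.png")
g=s.astype(int).sum(2)
for v in range(150,180,4): print(v,g[v,284:300].tolist())
E
```

```text
[291.80814402 148.57027722] [array([254.74346092]), array([159.74754709]), array([264.8923269])]
[293.06991961 180.41443105] [array([254.74346092]), array([159.74754709]), array([264.8923269])]
[293.56864123 192.06786278]
150 [318, 293, 298, 402, 449, 430, 420, 431, 411, 321, 170, 124, 129, 130, 124, 117]
154 [143, 133, 146, 138, 119, 380, 443, 442, 427, 224, 128, 126, 135, 147, 137, 143]
158 [135, 142, 130, 125, 122, 359, 432, 456, 431, 227, 118, 129, 137, 130, 119, 147]
162 [146, 137, 127, 135, 125, 255, 416, 460, 436, 243, 145, 130, 143, 132, 130, 121]
166 [131, 134, 137, 119, 134, 156, 393, 452, 450, 313, 159, 127, 128, 137, 132, 137]
170 [150, 141, 131, 132, 142, 115, 390, 449, 443, 327, 170, 135, 126, 137, 141, 121]
174 [144, 142, 144, 137, 136, 117, 390, 452, 434, 406, 212, 140, 138, 137, 138, 130]
178 [149, 131, 136, 134, 127, 112, 380, 452, 458, 421, 210, 112, 150, 136, 148, 130]
```

carry_out:
  targets:
    - [0,0,10,0,0,0]
    - [0,0,22,0,0,0]
    - [0,0,29,0,0,0]
    - [0,0,32,0,0,0]
    - [0,0,35,0,0,0]
    - [0,0,38,0,0,0]
    - [0,0,41,0,0,0]
    - [0,0,44,0,0,0]

```text
t: 6.28
position: [610.7, -132.3, 290.5]
ee_rot: [-0.001, 1.0, -0.001, 0.001]
force: [-0.3, -3.0, 0.2]
width: 10.6
grip_force: 39.5
```

carry_out:
  targets:
    - [0,-0.8,3,0,0,0]
    - [0,-0.8,10,0,0,0]
    - [0,-0.8,20,0,0,0]
    - [0,-0.8,30,0,0,0]
    - [0,-0.8,40,0,0,0]
    - [0,-0.8,40,0,0,0]

```text
t: 7.02
position: [610.3, -132.8, 248.2]
ee_rot: [-0.001, 1.0, -0.0, -0.0]
force: [2.4, -4.8, -3.6]
width: 10.9
grip_force: 39.3
```

carry_out:
  targets:
    - [-0.3,-0.7,5,0,0,0]
    - [-0.3,-0.7,13,0,0,0]
    - [-0.3,-0.7,21,0,0,0]
    - [-0.3,-0.7,29,0,0,0]
    - [-0.3,-0.7,36,0,0,0]
    - [-0.3,-0.7,36,0,0,0]
    - [-0.3,-0.7,36,0,0,0]

```text
t: 7.9
position: [611.4, -133.1, 213.5]
ee_rot: [-0.001, 1.0, -0.0, 0.001]
force: [5.1, -4.1, 0.3]
width: 10.8
grip_force: 42.9
```

```bash
python3 - <<'E'
from h import *
import cv2
s=arm.read_camera("side")[:,:,::-1]
cv2.imwrite("pics/side4.png",s)
cv2.imwrite("pics/crop4.png",cv2.resize(s[150:210,265:325],(600,600),interpolation=cv2.INTER_CUBIC))
o=arm.get_obs();print(o["t"],o["position"],o["width"],o["force"],o["moment"])
E
```

```text
7.95 [ 611.35641979 -133.16005609  213.52680461] 10.965788245445465 [ 4.90494525 -4.2103791   0.4560342 ] [-0.92289149 -0.57370207  0.06093146]
```

View pics/crop4.png

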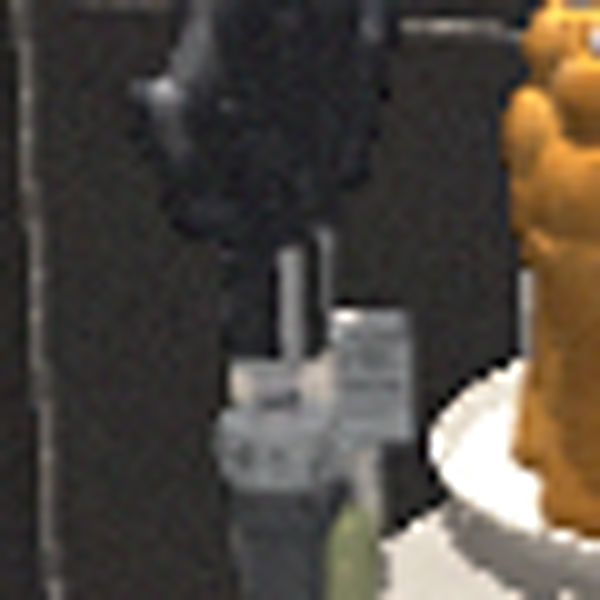

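The ring is at crop (277,397), about 2 px above the collar's top centre, and the lever plate stands right of the fingers. It needs about 5.9 mm more.

carry_out:
  targets:
    - [-0.8,-0.7,2,0,0,0]
    - [-0.8,-0.7,4,0,0,0]
    - [-0.8,-0.7,5.9,0,0,0]
    - [-0.8,-0.7,5.9,0,0,0]
    - [-0.8,-0.7,5.9,0,0,0]

```text
t: 8.57
position: [611.5, -133.5, 207.8]
ee_rot: [-0.001, 1.0, 0.0, 0.0]
force: [3.7, -1.7, 1.3]
width: 10.8
grip_force: 41.5
```

```bash
python3 - <<'E'
from h import *
P_=[]
for i in range(6):
    arm.read_camera("side");o=arm.get_obs();P_.append(np.r_[o["position"],o["force"],o["moment"],o["joint_pos"][5]])
print(o["t"],np.mean(P_,0).round(2),np.std(P_,0).round(2))
E
```

```text
8.875 [ 6.1154e+02 -1.3347e+02  2.0775e+02  4.5800e+00 -1.7900e+00  5.9000e-01
 -3.7000e-01 -7.5000e-01  3.0000e-02 -1.9000e+00] [0.01 0.01 0.02 0.18 0.24 0.36 0.01 0.04 0.02 0.  ]
```

carry_out:
  targets:
    - [-0.5,0,0,0,0,4]
    - [-0.5,0,0,0,0,8]
    - [-0.5,0,0,0,0,12]
    - [-0.5,0,0,0,0,16]
    - [-0.5,0,0,0,0,20]
    - [-0.5,0,0,0,0,20]

```text
t: 9.62
position: [612.5, -133.2, 207.8]
ee_rot: [0.173, 0.985, 0.001, 0.001]
force: [5.9, -0.3, 0.3]
width: 10.9
grip_force: 46.0
```

```bash
cat > st.py <<'E'
from h import *
o=arm.get_obs();print(round(o["t"],2),o["position"].round(2),"F",o["force"].round(2),"M",o["moment"].round(3),"j6",round(o["joint_pos"][5],3),"yang",np.degrees(np.arctan2(*R.from_quat(o["ee_rot"]).as_matrix()[[1,0],1])).round(2),o["width"],o["grip_force"])
E
python3 st.py
```

```text
9.62 [ 612.53 -133.25  207.81] F [ 5.92 -0.28  0.28] M [-0.268 -0.848  0.085] j6 -1.549 yang 70.07 10.925093368204658 46.03912304970436
```

carry_out:
  targets:
    - [0,0,0,0,0,4]
    - [0,0,0,0,0,8]
    - [0,0,0,0,0,12]
    - [0,0,0,0,0,16]
    - [0,0,0,0,0,20]
    - [0,0,0,0,0,20]

```text
t: 10.38
position: [613.4, -133.6, 207.9]
ee_rot: [0.341, 0.94, 0.001, 0.002]
force: [8.5, -1.9, -0.6]
width: 10.8
grip_force: 51.5
```

```bash
python3 st.py
```

```text
10.38 [ 613.44 -133.56  207.87] F [ 8.54 -1.86 -0.56] M [-0.276 -0.964  0.107] j6 -1.2 yang 50.06 10.807220663681136 51.54428415815346
```

carry_out:
  targets:
    - [-0.9,0.8,0,0,0,4]
    - [-0.9,0.8,0,0,0,8]
    - [-0.9,0.8,0,0,0,12]
    - [-0.9,0.8,0,0,0,12]

```text
t: 10.88
position: [614.2, -134.2, 207.8]
ee_rot: [0.438, 0.899, 0.0, 0.001]
force: [7.2, -3.6, -1.0]
width: 10.8
grip_force: 49.9
```

```bash
python3 st.py; python3 - <<'E'
from h import *
import cv2
s=arm.read_camera("side")[:,:,::-1]
cv2.imwrite("pics/side5.png",s)
cv2.imwrite("pics/crop5.png",cv2.resize(s[150:210,265:325],(600,600),interpolation=cv2.INTER_CUBIC))
E
```

```text
10.88 [ 614.19 -134.16  207.85] F [ 7.18 -3.58 -1.05] M [-0.495 -0.9    0.049] j6 -0.99 yang 38.07 10.84686758080596 49.94599184137769
```

View pics/crop5.png

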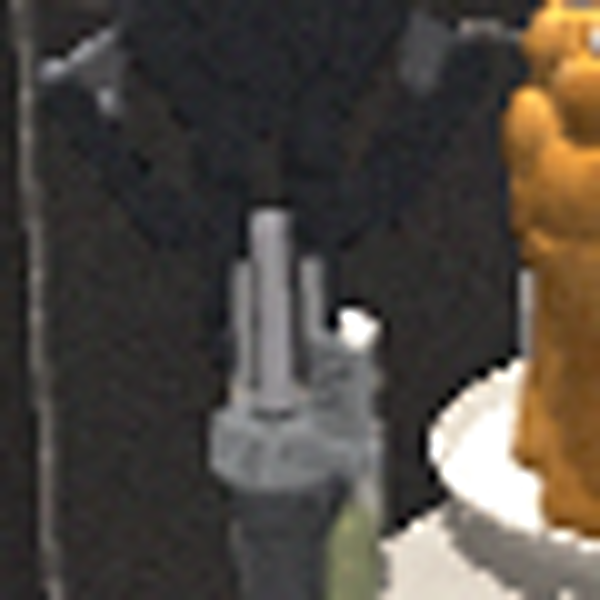

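Crop: the lever plate has swung toward the far side, its ear now at (355,360), and the ring sits level with the collar top at (277,410). I'll continue turning.

carry_out:
  targets:
    - [-0.9,0.3,0,0,0,4]
    - [-0.9,0.3,0,0,0,8]
    - [-0.9,0.3,0,0,0,12]
    - [-0.9,0.3,0,0,0,12]

```text
t: 11.42
position: [614.4, -135.3, 207.8]
ee_rot: [0.529, 0.848, -0.001, 0.001]
force: [5.2, -5.7, 0.1]
width: 11.1
grip_force: 50.2
```

```bash
python3 st.py
```

```text
11.43 [ 614.42 -135.34  207.84] F [ 5.17 -5.67  0.07] M [-0.686 -0.759  0.198] j6 -0.781 yang 26.09 11.121553572786558 50.23725986480713
```

carry_out:
  targets:
    - [-0.6,0,0,0,0,3]
    - [-0.6,0,0,0,0,6]
    - [-0.6,0,0,0,0,9]
    - [-0.6,0,0,0,0,9]

```text
t: 11.92
position: [614.7, -135.7, 208.0]
ee_rot: [0.594, 0.804, -0.0, 0.001]
force: [6.1, -5.2, 1.2]
width: 11.1
grip_force: 52.5
```

```bash
python3 st.py
```

```text
11.93 [ 614.7  -135.71  207.97] F [ 6.13 -5.22  1.16] M [-0.861 -0.669  0.093] j6 -0.625 yang 17.09 11.098538663555342 52.466266374103725
```

carry_out:
  targets:
    - [-0.3,0,0,0,0,3]
    - [-0.3,0,0,0,0,6]
    - [-0.3,0,0,0,0,9]
    - [-0.3,0,0,0,0,9]

```text
t: 12.42
position: [614.7, -136.0, 208.0]
ee_rot: [0.655, 0.755, -0.0, 0.001]
force: [4.9, -4.8, 1.1]
width: 11.0
grip_force: 51.0
```

```bash
python3 st.py; python3 - <<'E'
from h import *
import cv2
s=arm.read_camera("side")[:,:,::-1];t=arm.read_camera("top")[:,:,::-1]
out=np.zeros((500,800,3),np.uint8);out[:,:400]=cv2.resize(s[155:205,270:310],(400,500),interpolation=cv2.INTER_CUBIC);out[:400,400:]=cv2.resize(t[105:185,365:445],(400,400),interpolation=cv2.INTER_CUBIC)
cv2.imwrite("pics/crop6.png",out)
E
```

```text
12.43 [ 614.68 -135.96  207.99] F [ 4.95 -4.8   1.12] M [-0.729 -0.497  0.162] j6 -0.468 yang 8.11 11.001242340820076 51.0102993180044
```

View pics/crop6.png

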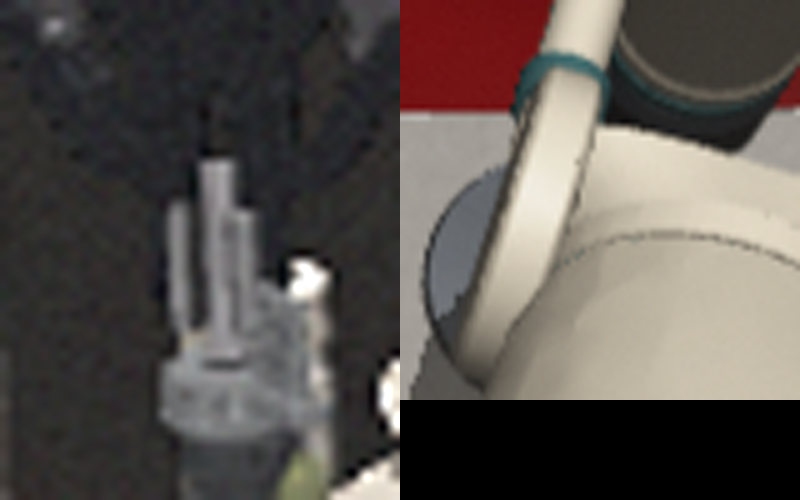

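The ring is still level with the collar at crop (222,355). The plate tip is about 8.7 px right of the axis, so the lever is near its stop. I'll keep turning until it shows resistance.

carry_out:
  targets:
    - [0,0,0,0,0,2]
    - [0,0,0,0,0,4]
    - [0,0,0,0,0,6]
    - [0,0,0,0,0,6]

```text
t: 13.02
position: [614.5, -136.3, 208.0]
ee_rot: [0.693, 0.721, -0.001, 0.001]
force: [5.4, -5.1, 1.6]
width: 11.3
grip_force: 52.4
```

```bash
python3 st.py
```

```text
13.03 [ 614.54 -136.28  207.98] F [ 5.38 -5.07  1.62] M [-0.919 -0.458  0.649] j6 -0.365 yang 2.21 11.254259529784871 52.42510554380715
```

carry_out:
  targets:
    - [0,0,0,0,0,1]
    - [0,0,0,0,0,2]
    - [0,0,0,0,0,3]
    - [0,0,0,0,0,3]

```text
t: 13.52
position: [614.4, -136.7, 208.0]
ee_rot: [0.712, 0.702, -0.001, 0.001]
force: [4.8, -6.5, 0.9]
width: 11.0
grip_force: 54.5
```

```bash
python3 st.py
```

```text
13.53 [ 614.35 -136.72  208.01] F [ 4.78 -6.51  0.88] M [-1.157 -0.451  0.727] j6 -0.313 yang -0.77 10.97720269363992 54.466178667280474
```

carry_out:
  targets:
    - [0,0,0,0,0,1]
    - [0,0,0,0,0,2]
    - [0,0,0,0,0,3]
    - [0,0,0,0,0,4]
    - [0,0,0,0,0,4]

```text
t: 14.15
position: [614.2, -137.3, 208.1]
ee_rot: [0.736, 0.677, -0.002, 0.002]
force: [4.7, -7.3, 1.1]
width: 11.1
grip_force: 58.5
```

```bash
python3 st.py
```

```text
14.15 [ 614.18 -137.32  208.05] F [ 4.69 -7.29  1.07] M [-1.464 -0.299  0.883] j6 -0.244 yang -4.71 11.051340673463566 58.49613279104233
```

```bash
python3 st.py; python3 - <<'E'
from h import *
import cv2
c=np.array([610.7,-131.3,125.]) 
s1=cv2.imread("pics/side1.png")
def corners(a):
    a=np.radians(a);r=np.array([np.cos(a),np.sin(a),0]);n=np.array([-r[1],r[0],0])
    return [proj("side",c+rr*r+k*n+[0,0,z]) for rr in(16,38) for k in(-3,3) for z in(0,28)]
for a in (211,180,170,160,155,150,145):
    q=np.array(corners(a));print(a,"u",q[:,0].min().round(1),q[:,0].max().round(1),"v",q[:,1].min().round(1),q[:,1].max().round(1))
print("collar u",proj("side",c))
S=np.mean([arm.read_camera("side")[:,:,::-1].astype(float) for _ in range(4)],0).astype(np.uint8)
cv2.imwrite("pics/side7.png",S)
f=lambda s:cv2.resize(s[165:205,283:315],(384,480),interpolation=cv2.INTER_CUBIC)
c6=cv2.imread("pics/crop6.png")[100:500,130:400]
out=np.zeros((490,800,3),np.uint8)
out[:480,:384]=np.clip(f(S)*1.6,0,255);c6=cv2.resize(c6,None,fx=1.2,fy=1.2);out[:480,400:400+324]=np.clip(c6*1.6,0,255)[:480]
cv2.imwrite("pics/crop7.png",out)
E
```

```text
14.15 [ 614.18 -137.32  208.05] F [ 4.69 -7.29  1.07] M [-1.464 -0.299  0.883] j6 -0.244 yang -4.71 11.051340673463566 58.49613279104233
211 u 298.6 306.8 v 181.7 192.1
180 u 297.7 305.9 v 183.0 193.9
170 u 297.0 304.9 v 183.3 194.5
160 u 296.2 303.5 v 183.5 195.1
155 u 295.8 302.7 v 183.7 195.3
150 u 295.3 301.8 v 183.8 195.6
145 u 294.9 300.8 v 183.9 195.8
collar u [293.47448645 192.08059779]
```

View pics/crop7.png

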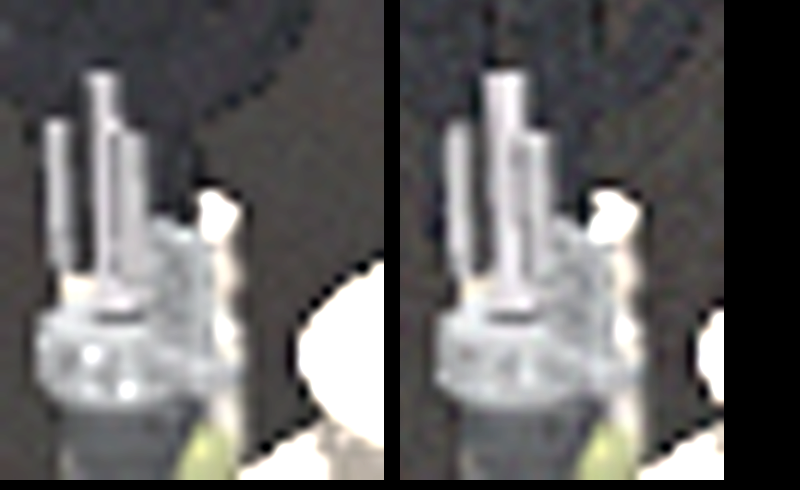

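Both frames, taken at gripper angles 8° and −4.7°, show the plate's right edge at the same place (about 300.2 px). That corresponds to a lever direction of about 150°, so it appears to be at its stop. The ring is level with the collar in both. I'll turn slightly more and compare the plate edge numerically.

carry_out:
  targets:
    - [0,0,0,0,0,1]
    - [0,0,0,0,0,2]
    - [0,0,0,0,0,3]
    - [0,0,0,0,0,3]
    - [0,0,0,0,0,3]

```text
t: 14.98
position: [614.0, -138.2, 208.1]
ee_rot: [0.753, 0.658, -0.003, 0.002]
force: [3.3, -10.2, 1.6]
width: 11.1
grip_force: 54.7
```

```bash
python3 st.py; python3 - <<'E'
from h import *
import cv2
S=np.mean([arm.read_camera("side")[:,:,::-1].astype(float) for _ in range(4)],0)
A=cv2.imread("pics/side7.png").astype(float)
for v in (186,189,192,195): print(v,A[v,294:306].sum(1).astype(int),S[v,294:306].sum(1).astype(int))
for u in (291,292): print(u,A[182:198,u].sum(1).astype(int),S[182:198,u].sum(1).astype(int))
E
python3 st.py
```

```text
14.97 [ 613.96 -138.16  208.08] F [  3.3  -10.17   1.56] M [-1.724 -0.214  0.913] j6 -0.191 yang -7.7 11.12238593949401 54.704824313521385
186 [371 376 333 274 311 358 408 483 287 137 128 133] [362 375 333 286 310 360 409 484 293 143 127 133]
189 [402 371 289 294 294 357 378 417 251 128 128 127] [396 372 291 291 294 351 381 416 246 131 131 131]
192 [439 374 322 315 319 357 333 600 468 211 117 132] [444 374 321 312 315 354 335 600 466 214 122 130]
195 [362 323 337 353 373 427 404 394 396 224 116 126] [359 318 332 349 373 427 403 396 393 213 124 135]
291 [400 397 393 396 391 395 426 416 415 246 419 409 442 359 303 376] [397 399 398 388 385 393 425 415 422 245 430 407 448 354 312 380]
292 [299 293 299 357 315 297 418 437 450 224 430 411 342 330 324 343] [295 290 296 353 312 300 419 436 443 220 432 419 347 331 323 345]
15.18 [ 613.97 -138.13  208.06] F [ 4.24 -9.39  1.43] M [-1.821 -0.133  0.923] j6 -0.191 yang -7.7 10.435447551557534 54.70537573099136
```

The plate and the ring did not move at all, so the lever is at its stop and the mast is locked level and gripped. Handing in.

```bash
python3 -c "
from plant import arm
print(arm.job_done())"
```

```text
the job is handed in; nothing more can be done
None
```

I handed the job in at about 15 s: the long mast is in the stand with its ring level with the collar, the cam lever is turned to its stop, and the gripper still holds the mast; the hand-in returned no verdict.

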